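# Refill the grease cup from the matching supply

### The arm

A 6-joint arm with a two-finger parallel gripper is mounted at the origin on the work surface. World frame = base frame: x ahead of the robot, y to its left, z up, the work surface at z = 0. Lengths are in m, angles in rad, forces in N, time in s.
With the tool pointing down it reaches from about 0.375 to 0.975 m from the base axis. Payload 3.8 kg.
Tool frame: the origin (TCP) lies midway between the tips of the shut fingers; the grasp point (between the pads) lies 19 mm behind it; z points along the fingers, y is the line along which they close (so a half turn about z gives the same grasp; the last joint's range is limited). The gripper opens to 88 mm and grips with 3 to 60 N. Pads are 18 mm wide; open, the fingers measure 123 mm over their backs; the gripper's body (75 mm by 187 mm) begins 45 mm behind the grasp point.
Start: joints at [-1.325, 0.264, 1.604, -0, 1.274, -0.037], TCP at [0.188, -0.648, 0.239] pointing down, gripper open.
Joint ranges: [-2.63, 2.63], [-0.94, 2.18], [0.31, 2.57], [-1.31, 4.45], [0, 2.66], [-2.55, 2.55]. Speed limits (rad/s): [2.57, 2.57, 3.14, 3.14, 3.14, 3.14].

### API

Orientations are given as a rotation vector (axis times angle).
In Python, from cell import manip, inverse_kinematics, cams, order gives the robot as it stands. Calls block until the motion is done:
- manip.move_pose(position, orientation): joint-space move of the TCP to a pose.
- manip.move_linear(position, rate=0.15, rot=None): straight line of the TCP; rot=None keeps the orientation; rate is the mean speed in m/s.
- manip.set_joints(angles): joint-space move.
- manip.set_gripper(opening, force=None): finger opening in m; force is the grip in N (None keeps the last); returns when the fingers have stopped.
- manip.dwell(seconds).
- inverse_kinematics(position, orientation): joint angles nearest the present ones, or None.
- manip.state(): the state.
- cams.capture(name): name is "scene" or "top" or "wrist"; returns a dict with "image" (480x640x3 uint8, blue, green, red), "z_map" (480x640 float32, m along the optical axis (not along the pixel's ray), 0 where there is no reading), "intrinsics" (3x3 intrinsics, pixels), "position" and "orientation" of the camera in the world; the wrist camera has in their place "T_tool_cam" (4x4, takes a point from camera to tool coordinates, whose origin is the TCP and whose axes are the flange's). Camera axes: x right, y down, z forward; pixel columns grow to the right and rows downward; lengths in m; the calibration is good to about 2 mm. A picture is of the moment at which its call begins: read the wrist's pose just before it.
A pose or a line that the arm cannot do raises manip.IKError and nothing moves.
- order.close_job(): hands the job in; it is judged then, once.
The state is a dict: "clock": time; "joint_pos": joint angles; "joint_velocities": joint speeds; "tau": joint torques, N m; "tool_pos": TCP position; "tcp_rot": TCP orientation; "contact_force": force on the tool from outside, world axes, zero at the start; "moment": the same for the moment, N m; "gripper_width": finger opening in m; "grasp_force": force on a finger pad.
Only numpy, scipy, OpenCV 4.12 (cv2) and the standard library are available. Lean on these libraries where they do the work, as an engineer would, in place of code of your own. Each camera call takes 0.05 s, during which the arm holds its last target. There are 200 camera calls.

### The job

Refill the silver grease cup with the grease shown by the colour of the coaster it stands on now: first tip the filler's selector lever all the way over towards the supply canister of that colour, then press the cup, upright, down onto the filler's round sprung plate until the plate is fully down for a moment, and set the cup back, standing wholly on the same coaster it came from. Leave the lever on that side, never push the plate down with the lever anywhere else, do not drop the cup, and leave the tin with the yellow label, the screwdriver and the black tray where they are.

Things in the scene. Friction and masses are not known exactly. Their poses are not given: they have to be found in the camera images.
- filler: Grey T-shaped fixed base, 50 mm high. Origin at its underside, x away from the robot at yaw 0, y left. Front block x -105..5, y -60..60 mm, with the sprung plate (axis x=-55, y=0). Rear crossbar x -5..85, y -160..160 mm, with a canister at each end (x=40, y=+-120) and the lever between: pivot x=40, y=0, z=70 mm, on a block 34 x 50 mm, top z=68 mm
- lever (a joint): Selector lever angle, rad: 0 upright, positive leans to the filler's +y (left) side, negative to -y; stops at +0.6 and -0.6; starts near the middle and stays where left (about 1.5 N at the knob moves it). Steel rod, 10 mm thick, with a black ball knob
- lever_knob (a point): Centre of the lever's black ball knob, 26 mm in diameter, 100 mm from the pivot
- plate (a joint): Travel of the sprung plate, m: 0 up, 0.010 fully down (about 8 N)
- plate_top (a point): Centre of the top face of the round steel plate, 72 mm in diameter; 66 mm above the bench when up
- canister_red: Red supply canister, fixed upright on one end of the filler's crossbar, 56 mm in diameter, 95 mm high plus an 8 mm nipple; origin at the centre of its underside, 50 mm above the bench
- canister_blue: Blue supply canister, same shape, on the other end of the crossbar; origin at the centre of its underside
- coaster_red: Red round coaster fixed to the bench, 110 mm in diameter, 4 mm thick; origin at the centre of its underside. Either the cup or the tin stands on it
- coaster_blue: Blue round coaster, same size; the other of cup and tin stands on it
- cup: Silver grease cup, a closed upright cylinder 50 mm in diameter, 85 mm high, with a dark band near the foot and a black disc on top, about 0.25 kg; origin at the centre of its underside, z up
- tin: White tin with a yellow label, upright, 58 mm in diameter, 75 mm high, on the other coaster; leave alone. Origin at the centre of its underside
- screwdriver: Screwdriver with an orange handle lying on the bench near the robot; leave alone. It lies along its own x
- tray: Black open tray, 90 x 90 x 30 mm; leave alone. Origin at the centre of its underside
Things that resemble listed ones, but are neither listed nor needed, are in the scene too. Of the things that look like the coaster_blue, take the one that is farthest to the robot's left at the start. Of the things that look like the coaster_red, the smaller one is meant.

How it is judged:
By the outcome, as a careful person would: the job done as asked, in the order asked, and still so for the second after the job is handed in, with the robot touching nothing.
It also fails if it takes over 59 s, if anything falls off the work surface, if the arm or the gripper's body presses on something with over 40 N, if the wrist force passes 120 N, or if a joint passes its speed limit or range.

## Working session

There is one attempt and no reset: what is moved stays moved. The work goes in short steps, each a Python script; the robot and the scene stay as the last script left them, time stands still between calls to the robot, and variables do not carry over. Pictures are saved under pics/ and viewed, at most 10 in all, crops included, and the job is handed in when it is done.

```bash
mkdir -p pics; ls; cat > h.py <<'E'
import numpy as np, cv2, pickle
from scipy.spatial.transform import Rotation as R
def cap(n):
    from cell import cams
    d=cams.capture(n); pickle.dump(d,open(f'pics/{n}.pkl','wb')); return d
def Rm(o):
    o=np.array(o,float)
    return o if o.shape==(3,3) else R.from_rotvec(o).as_matrix()
def ray(d,u,v,z):
    K=d['intrinsics']; r=Rm(d['orientation'])@np.linalg.inv(K)@[u,v,1]; p=np.array(d['position'])
    return p+r*(z-p[2])/r[2]
E
python3 - <<'E'
from h import *
from cell import manip
for n in('top','scene'):
    d=cap(n); cv2.imwrite(f'pics/{n}0.png',d['image']); print(n,d['position'],d['orientation'],d['intrinsics'])
print(manip.state()['clock'])
E
```

```text
pics
top [ 0.25948735 -0.08510682  1.36651199] [-2.10787449  2.13469733 -0.19121031] [[622.19788762   0.         307.66793179]
 [  0.         622.19788762 243.54634153]
 [  0.           0.           1.        ]]
scene [1.51439082 0.44282028 0.8835284 ] [-1.24288737 -2.05943568  1.10888618] [[520.03951303   0.         325.8119957 ]
 [  0.         520.03951303 236.59621579]
 [  0.           0.           1.        ]]
0.1
```

View pics/top0.png

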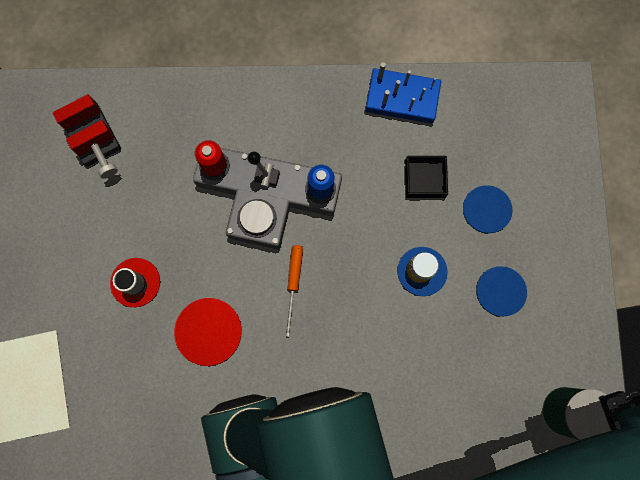

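View pics/scene0.png

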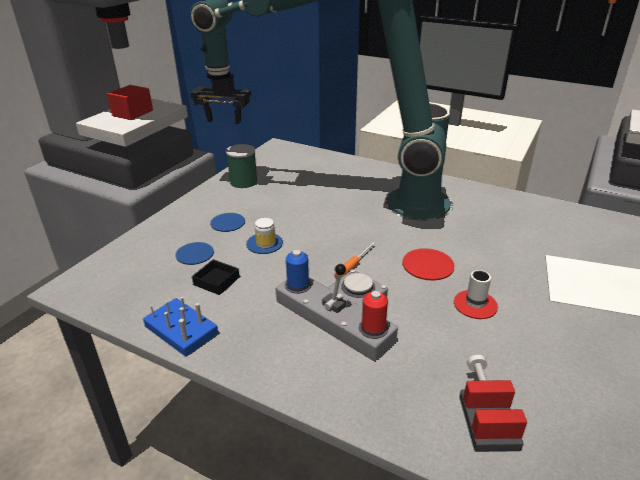

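The top view shows the silver cup at (127,281) on a red coaster at (135,282), and the tin at (422,271) on a blue coaster. The filler's plate is at (257,217), the knob at (254,158), the red canister at (208,150) and the blue one at (321,172).

- **Red coaster candidates:** (135,282) and (208,332). The smaller one, (135,282), is meant, and the cup stands on it.
- **Blue coaster candidates:** (422,271), (488,209) and (501,291). The leftmost, (422,271), is meant, and it carries the tin.

So the grease is red.

```bash
python3 - <<'E'
from h import *
d=pickle.load(open('pics/top.pkl','rb')); im=d['image']; Z=d['z_map']
c=cv2.resize(im[120:380,90:460],None,fx=2.1,fy=2.1,interpolation=cv2.INTER_CUBIC); cv2.imwrite('pics/crop.png',c)
K=d['intrinsics'];v,u=np.mgrid[:480,:640]
P=np.stack([(u-K[0,2])/K[0,0]*Z,(v-K[1,2])/K[1,1]*Z,Z],-1)@Rm(d['orientation']).T+d['position']
np.save('pics/P.npy',P)
def win(a,b,w=14):
    return (abs(u-a)<w)&(abs(v-b)<w)
hsv=cv2.cvtColor(im,cv2.COLOR_BGR2HSV).astype(int)
red=((hsv[...,0]<8)|(hsv[...,0]>172))&(hsv[...,1]>150)&(hsv[...,2]>60)
blue=(abs(hsv[...,0]-108)<12)&(hsv[...,1]>130)&(hsv[...,2]>60)
def circ(m,z,name):
    cs,_=cv2.findContours(m.astype(np.uint8),cv2.RETR_EXTERNAL,cv2.CHAIN_APPROX_NONE); k=max(cs,key=cv2.contourArea)
    h=cv2.convexHull(k)
    (a,b),r=cv2.minEnclosingCircle(h); q=ray(d,a,b,z); print(name,(a,b),r,q.round(4),'r_m',r*(d['position'][2]-z)/622); return q
circ(red&win(135,282,30),.004,'coaster_red'); circ(red&win(208,332,45),.004,'big red')
for n,(a,b) in dict(plate=(257,217),cup=(127,281),tin=(424,268)).items():
    z0={'plate':.066,'cup':.089,'tin':.079}[n]
    m=win(a,b,26)&(abs(P[...,2]-z0)<.006)
    q=np.median(P[m],0);x=P[m]; print(n,m.sum(),x.mean(0).round(4),((x.min(0)+x.max(0))/2).round(4),(x.max(0)-x.min(0)).round(3))
for n,(a,b) in dict(cr=(208,152),cb=(321,175)).items():
    m=win(a,b,22)&(P[...,2]>.138)&(P[...,2]<.158);x=P[m]; print(n,m.sum(),x.mean(0).round(4),((x.min(0)+x.max(0))/2).round(4),(x.max(0)-x.min(0)).round(3))
m=win(254,158,9)&(P[...,2]>.13);x=P[m];print('knob',m.sum(),x.mean(0).round(4),x.max(0),x.min(0))
E
```

```text
coaster_red (134.9758758544922, 282.28369140625) 25.417375564575195 [0.4337 0.3037 0.004 ] r_m 0.05567761890568105
big red (207.4104461669922, 331.36566162109375) 34.29214096069336 [0.3243 0.1417 0.004 ] r_m 0.07511809199256683
plate 831 [0.5645 0.0312 0.0667] [0.5647 0.0314 0.066 ] [0.071 0.069 0.012]
cup 443 [0.4291 0.3016 0.09  ] [0.4293 0.3026 0.089 ] [0.049 0.05  0.012]
tin 499 [ 0.4532 -0.3225  0.0799] [ 0.4529 -0.3219  0.079 ] [0.055 0.054 0.012]
cr 451 [0.6826 0.1246 0.1451] [0.6829 0.1256 0.148 ] [0.052 0.052 0.02 ]
cb 467 [ 0.6273 -0.107   0.145 ] [ 0.6284 -0.1071  0.1479] [0.052 0.051 0.02 ]
knob 144 [0.6531 0.0244 0.1898] [0.67109825 0.03811503 1.36651199] [ 0.25948735 -0.08510682  0.13032875]
```

View pics/crop.png

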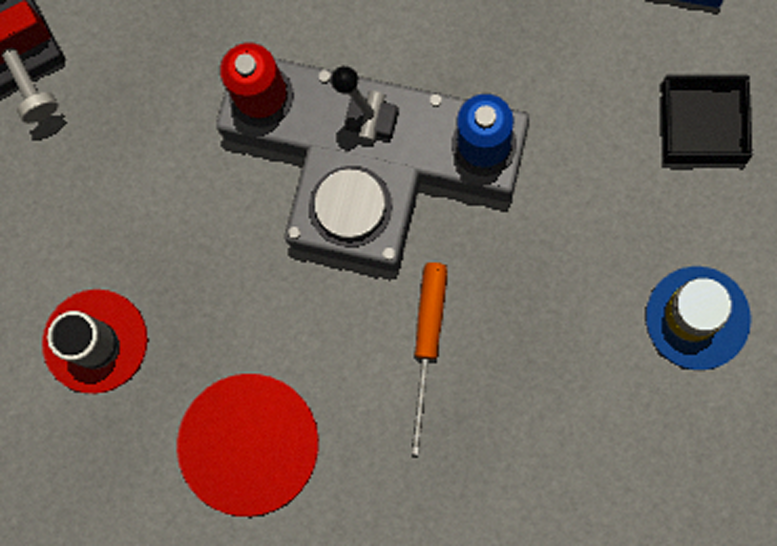

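The crop confirms it: the silver cup with the black disc stands on the smaller red coaster at crop (95,341), so the lever goes to +y, towards the red canister. Next I push the lever.

```bash
cat >> h.py <<'E'
YAW=-0.233; ex=np.array([np.cos(YAW),np.sin(YAW)]); ey=np.array([-ex[1],ex[0]])
PIV=np.array([.656,.009])
def F(x,y,z): return np.r_[PIV+ex*(x-.04)+ey*y,z]
def orient(ydir,pos):
    from cell import inverse_kinematics as ik, manip
    q0=np.array(manip.state()['joint_pos']); best=None
    for s in(1,-1):
        y=np.r_[s*ydir,0]; y/=np.linalg.norm(y); z=np.array([0,0,-1.]); x=np.cross(y,z)
        rv=R.from_matrix(np.c_[x,y,z]).as_rotvec(); q=ik(pos,rv)
        if q is not None and (best is None or abs(q[5])<abs(best[1][5])): best=(rv,q)
    return best
E
python3 - <<'E'
from h import *
from cell import manip
manip.set_gripper(0)
p=F(.04,-.045,.27); rv,q=orient(ex,p); print(q)
manip.move_pose(p,rv); print(manip.state()['clock'])
manip.move_linear(F(.04,-.045,.140),rate=.2)
f0=np.array(manip.state()['contact_force'])
manip.move_linear(F(.04,.022,.140),rate=.1)
y=.022
while y<.048:
    y+=.002; manip.move_linear(F(.04,y,.140),rate=.05)
    s=manip.state(); f=(np.array(s['contact_force'])-f0)
    print(round(y,3),f.round(2),(np.r_[ey,0]@f).round(2))
    if -np.r_[ey,0]@f>6: break
print(s['clock'])
manip.move_linear(F(.04,y-.03,.140),rate=.15)
manip.move_linear(F(.04,-.02,.27),rate=.25)
p2=F(-.16,.06,.27);rv,q=orient(ey,p2);print(q)
manip.move_pose(p2,rv)
d=cap('top'); cv2.imwrite('pics/top1.png',cv2.resize(d['image'][100:300,150:400],None,fx=3,fy=3)); print(manip.state()['clock'])
E
```

```text
[-9.23476087e-02  1.93536994e-01  1.63187752e+00 -4.44089210e-16
  1.31617814e+00  1.40652391e-01]
4.1
0.024 [0.12 0.15 0.46] 0.18
0.026 [-0.19  0.45  0.46] 0.4
0.028 [ 0.36 -1.19 -1.37] -1.07
0.03 [-0.56 -0.45  0.  ] -0.57
0.032 [-0.67 -0.54 -0.45] -0.68
0.034 [-0.21 -1.03  0.59] -1.05
0.036 [-1.22 -1.18  0.35] -1.43
0.038 [-1.23 -4.05  0.35] -4.22
0.04 [-1.63 -9.02 -0.12] -9.15
7.9667
[ 1.83562251e-01 -1.13333917e-01  1.95022395e+00 -4.44089210e-16
  1.30470262e+00 -1.15423408e+00]
10.2583
```

View pics/top1.png

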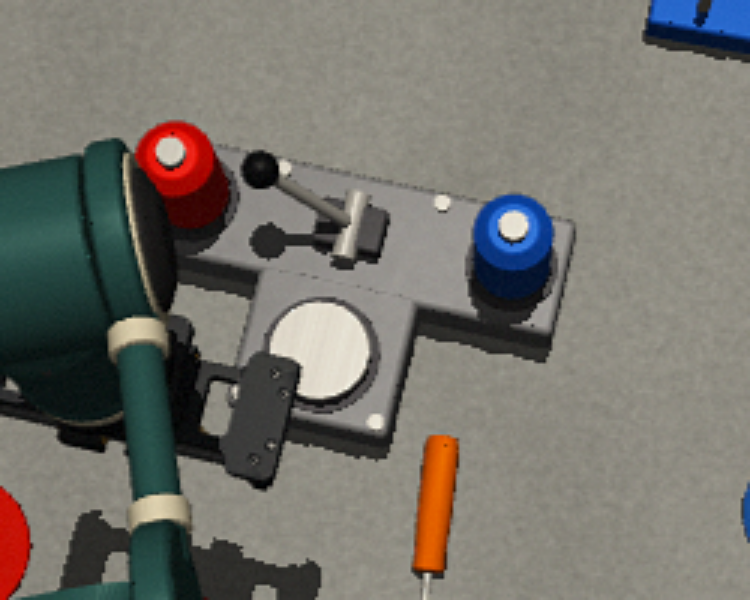

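```bash
python3 - <<'E'
from h import *
from cell import manip
C=np.array([.4292,.3022])
manip.set_gripper(.085)
p=np.r_[C,.2]; rv,q=orient(ey,p); print(q)
manip.move_pose(p,rv)
manip.move_linear(np.r_[C,.050],rate=.15)
manip.set_gripper(.0,40); manip.dwell(.2)
s=manip.state(); print(s['clock'],s['gripper_width'],s['grasp_force'],s['tool_pos'],s['contact_force'])
E
```

```text
[ 5.66018870e-01  8.02088726e-03  1.96610124e+00 -4.44089210e-16
  1.16747052e+00 -7.71777457e-01]
14.375 0.04888436196622934 39.9992660433054 [0.42956946 0.30264084 0.05039009] [0.65961188 2.7729937  2.30848153]
```

The picture shows the knob at (260,170), leaning fully towards the red canister, and the push force rose sharply at the stop. The cup is gripped, with the fingers 49 mm apart. Next I press it on the plate.

```bash
python3 - <<'E'
from h import *
from cell import manip
rv=manip.state()['tcp_rot']
PL=np.array([.5641,.0312])
p=np.array(manip.state()['tool_pos'])
manip.move_linear(np.r_[p[:2],.20],rate=.15)
manip.move_linear(np.r_[PL,.20],rate=.2,rot=rv)
manip.move_linear(np.r_[PL,.118],rate=.12)
manip.dwell(.2); f0=np.array(manip.state()['contact_force'])
z=.114
while z>.097:
    manip.move_linear(np.r_[PL,z],rate=.04)
    s=manip.state(); f=np.array(s['contact_force'])-f0
    print(round(z,4),s['tool_pos'].__getitem__(2).round(4),f.round(2),s['gripper_width'].__round__(4))
    if f[2]>18: break
    z-=.0015 if z<.1045 else .003
manip.dwell(.5); s=manip.state(); print(s['clock'],s['tool_pos'],(np.array(s['contact_force'])-f0).round(2))
d=cap('scene'); cv2.imwrite('pics/scene2.png',cv2.resize(d['image'][200:360,230:430],None,fx=3,fy=3))
E
```

```text
0.114 0.1138 [-0.83  1.02 -0.88] 0.0495
0.111 0.1114 [-0.93  0.24  2.25] 0.049
0.108 0.1085 [-0.05  0.39  4.47] 0.0491
0.105 0.1055 [ 0.75 -0.17  6.21] 0.0488
0.102 0.1026 [-0.44  0.04  6.49] 0.0494
0.1005 0.1022 [-2.65  0.22 13.02] 0.0494
0.099 0.1021 [-6.07  0.18 20.74] 0.0491
20.475 [0.56520629 0.03113191 0.10214277] [-6.13 -0.16 20.15]
```

View pics/scene2.png

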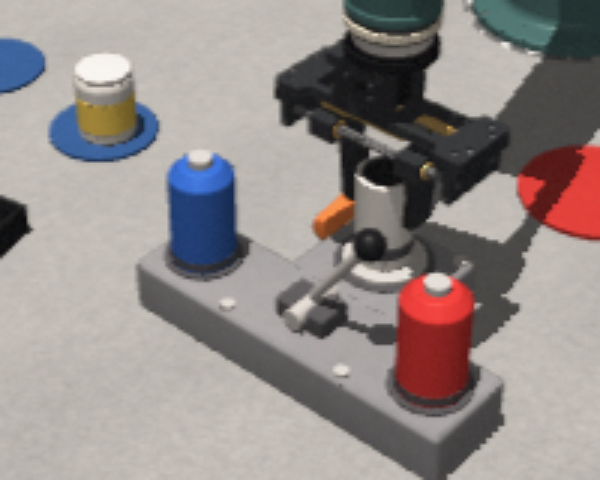

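The cup sits upright on the plate, which has bottomed out: the force rose from 6.5 to 20 N at the expected height. The lever at (330,280) still leans to red. Now I set the cup back.

```bash
python3 - <<'E'
from h import *
from cell import manip
PL=np.array([.5641,.0312]); T=np.array([.432,.303])
manip.move_linear(np.r_[PL,.20],rate=.1)
manip.move_linear(np.r_[T,.20],rate=.2)
manip.move_linear(np.r_[T,.065],rate=.12)
manip.dwell(.2); f0=np.array(manip.state()['contact_force'])
z=.054
while z>.046:
    manip.move_linear(np.r_[T,z],rate=.03); f=np.array(manip.state()['contact_force'])-f0
    print(round(z,4),manip.state()['tool_pos'][2].round(4),f.round(2))
    if f[2]>3: break
    z-=.001
manip.set_gripper(.085); manip.dwell(.2)
manip.move_linear(np.r_[T,.20],rate=.15)
manip.move_pose(np.r_[.42,.10,.30],manip.state()['tcp_rot'])
manip.dwell(.3)
d=cap('scene'); cv2.imwrite('pics/s3.png',d['image']); d=cap('top')
cv2.imwrite('pics/t3.png',d['image']); print(manip.state()['clock'])
E
```

```text
0.054 0.0536 [-0.02  0.03 -0.65]
0.053 0.0531 [ 0.59 -0.45  0.48]
0.052 0.052 [-0.33  0.04  0.21]
0.051 0.0509 [ 0.34 -1.33 -0.81]
0.05 0.0504 [-0.6  -0.88  4.37]
29.675
```

View pics/s3.png

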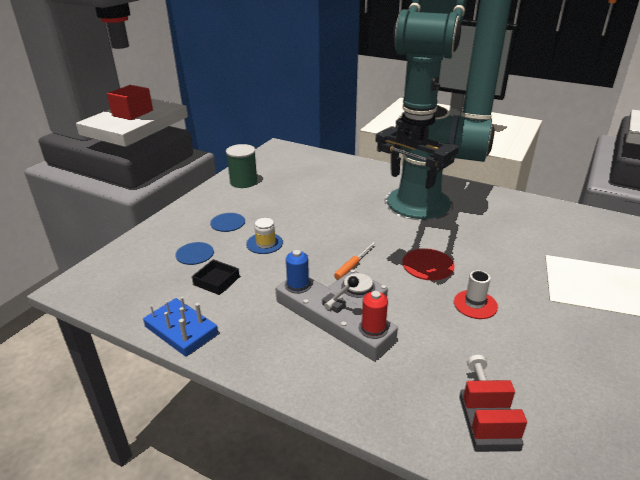

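View pics/t3.png

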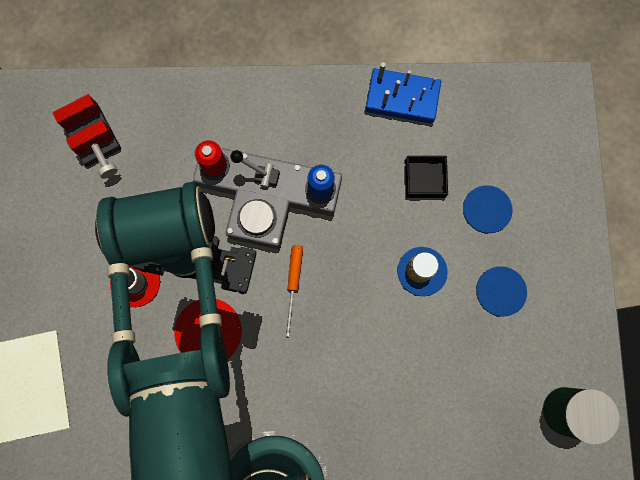

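The scene view shows the cup upright on the small red coaster at (478,290). In the top view the lever leans to red, with the knob at (237,156), and the tin, screwdriver and tray have not moved. I'm handing the job in.

```bash
python3 -c "
from cell import order
print(order.close_job())"
```

```text
the job is handed in; nothing more can be done
None
```

I tipped the lever fully to the red side, pressed the cup on the plate until it was fully down, set it back upright on its small red coaster, and handed the job in at about 30 s of the 59 s allowed.

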